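# Clear the filter chamber, line up the quarter-turn fastener and hold the access panel home

### The arm

A 7-joint arm with a two-finger parallel gripper is mounted at the origin on the work surface. World frame = base frame: x ahead of the robot, y to its left, z up, the work surface at z = 0. Lengths are in m, angles in rad, forces in N, time in s.
With the tool pointing down it reaches from about 0.4 to 0.9 m from the base axis. Payload 5.5 kg.
Tool frame: the origin (TCP) lies at the very end of the fingers, on their centre line; the grasp point (between the pads) lies 19 mm behind it; z points along the fingers, y is the line along which they close (so a half turn about z gives the same grasp; the last joint's range is limited). The gripper opens to 85 mm and grips with 20 to 120 N. Pads are 22 mm wide; open, the fingers measure 114 mm over their backs; the gripper's body (76 mm by 85 mm) begins 54 mm behind the grasp point. The pads swing forward as they close: fully open they stand 13 mm farther back than shut.
Start: joints at [-1.017, 0.501, -0.427, 1.55, 0.221, 1.138, -0.21], TCP at [0.186, 0.623, 0.231] pointing down, gripper open.
Joint ranges: [-2.88, 2.88], [-0.31, 2.03], [-1.54, 1.56], [0.2, 2.42], [-1.41, 4.55], [0.19, 2.02], [-2.57, 2.57]. Speed limits (rad/s): [2.57, 2.57, 3.14, 3.14, 3.14, 3.14, 3.14].

### API

Orientations are given as a rotation vector (axis times angle).
In Python, from workcell import sensors, cams, job gives the robot as it stands.
- The arm moves only by the shell command python3 -m pendant 'ROWS' [FORCE]. ROWS is a JSON list of rows, 1 to 20 of them, each of 7 numbers: dx, dy, dz in m, then a rotation vector rx, ry, rz in rad, then the opening from 0.0 (shut) to 1.0 (fully open); each row is the pose to reach, as a shift and turn from the pose commanded when the command began, along the tool's axes at that moment; what a row does not reach only later rows make up. A row lasts 1/10 s, in which the tool goes at most 0.05 m and 0.15 rad, less where a joint would pass 70% of its speed; a pose out of reach is approached as far as the arm can. The fingers move at their own pace and stop on an object; FORCE is the grip in N (left out, the last holds). Time passes only in rows, so rows that do not move let the fingers close. It prints the time, the measured TCP pose, the force, the opening and the grip force at its end.
- sensors.observe(): the state, without advancing time (a new reading comes with each control period).
- cams.read_camera(name): name is "scene" or "side" or "wrist"; returns the picture (420x560x3 uint8, blue, green, red); there is no depth.
- cams.calibration(name): a dict with "fov_y" (degrees; the focal length in pixels is half the picture's height over the tangent of half this angle, whatever the lens; pixels are square), "cx", "cy" (the principal point, pixels), "camera_from_world" (4x4, takes a point from world to camera coordinates). Camera axes: x right, y up, looking along -z (the intrinsics and any distortion apply to the point x, -y, -z); pixel columns grow to the right and rows downward; lengths in m; the calibration is good to about 2 mm. A picture is of the moment at which its call begins: read the wrist's pose just before it. calibration takes no time and is no camera call; for the wrist camera it gives the pose at the moment of the call.
- job.finish_job(): hands the job in; it is judged then, once.
The state is a dict: "time": time; "joint_positions": joint angles; "qd": joint speeds; "effort": joint torques, N m; "ee_pos": TCP position; "tcp_rot": TCP orientation; "wrist_force": force on the tool from outside, world axes, zero at the start; "torque": the same for the moment, N m; "gripper_width": opening from 0.0 (shut) to 1.0 (fully open); "grasp_force": force on a finger pad.
Only numpy, scipy, OpenCV 4.12 (cv2) and the standard library are available. Lean on these libraries where they do the work, as an engineer would, in place of code of your own. Each camera call takes 0.05 s, during which the arm holds its last target. There are 200 camera calls.

### The job

Take the two bits of rubbish out of the open filter chamber of the bench-top air unit (a rubber seal offcut and a crumpled wipe) and put them in the steel waste bin, then swing the access panel shut. Turn its wing fastener until the wing is in line with the slot marks, so that the pin beneath can pass, and press the panel fully home against the springy seal, without locking the fastener. Finish while still holding the panel pressed home, so that the new seal can be checked before it is locked; leave the other things on the bench where they stand.

Things in the scene. Friction and masses are not known exactly. Their poses are not given: they have to be found in the camera images.
- unit: white bench-top air filter unit, fixed, 260 (x) x 250 (y) x 115 mm (z). Origin: centre of its underside on the bench; x points from the front (switch and louvres, robot side) to the rear, where the panel is hinged; z up. Its top rim, on which the panel closes, is at z = 115 mm.
- chamber (a point): centre of the flat metal floor of the unit's open filter chamber, 85 mm above the bench; axes as the unit's. The opening reaches x -50 to +55, y -92 to +92 mm from here; its rim is 30 mm above the floor, and the springy rubber seal round it stands up to 4 mm above the rim at the front.
- slot (a point): centre of the fastener's slot, 30 mm along the unit's x by 10 mm wide, in a steel plate sunk in the front rim; on the plate's top, 106 mm above the bench, 85 mm in front of the unit's centre; axes as the unit's
- hinge (a point): middle of the panel's hinge line, which runs along the unit's y; 78 mm behind the unit's centre, 117 mm above the bench; axes as the unit's
- panel (a joint): angle (rad) of the access panel, a steel sheet 4 mm thick, 215 mm wide: 0 fully home on the rim, 1.57 upright, 1.8 stop leaning back; starts at 1.62 to 1.74, held by friction. Tipped below about 1.3 it sinks shut in a few seconds, damped. With the fastener crosswise its pin stops the panel at about 0.07; in line (within 0.2 rad), it rests on the seal at about 0.02.
- panel_edge (a point): middle of the panel's free edge, mid thickness, 193 mm from the hinge line; axes: x in the panel towards the hinge, y along the hinge, z out of the outer face (up when closed, to the rear when open). Fastener in line, about 9 N pressed down at the fastener brings the panel home against the seal; let go, it rises again.
- stud (a joint): turn (rad) of the wing fastener: 0 = wing and cross pin in line with the black slot marks on the panel, which run from free edge to hinge; positive = clockwise seen on the outer face; 1.57 = square across, the locking position. Starts at 0.85 to 1.35. Stops at -0.6 and 1.6; stiff, about 0.05 N m, stays where left.
- stud_grip (a point): middle of the fastener's black wing, a bar 40 mm long (its x axis), 9 mm thick (y), reaching 12 mm above and 13 mm below this point (z, the turning axis, out of the panel's outer face). Below it a boss 24 mm across, 5 mm high; the panel's outer face is 18 mm below this point. 163 mm from the hinge line, mid width.
- offcut: black rubber offcut of seal strip, 50 (x) x 18 (y) x 16 mm, 22 g, lying in the chamber; origin at the centre of its underside
- wipe_ball: off-white crumpled wipe, stiff ball about 32 mm across and 30 to 34 mm high, 16 g, lying in the chamber; origin at the centre of its underside
- bin: open steel waste bin, fixed, 140 (x) x 130 (y) x 100 mm, walls 3 mm, on the bench to one side of the unit; origin at the centre of its underside
- rack: aluminium test-tube rack with red-capped tubes, fixed, 200 (x) x 85 (y) mm, tubes up to 114 mm high, on the other side of the unit; origin at the centre of its underside
- wash_bottle: bystander: squat cream plastic wash bottle with a red cap and bent spout, 72 mm across, 190 mm tall; loose, not to be moved; origin at the centre of its underside
- beaker: bystander: clear glass beaker, 100 mm across, 135 mm tall; loose, not to be moved; origin at the centre of its underside
- carton: bystander: small white and blue carton, 45 x 75 x 95 mm; loose, not to be moved; origin at the centre of its underside
- dropper1: bystander: white dropper bottle with a green tip, 27 mm across, 62 mm tall; loose, not to be moved; origin at the centre of its underside
- dropper2: bystander: black dropper bottle with a white tip, 27 mm across, 62 mm tall; loose, not to be moved; origin at the centre of its underside
- jar: bystander: glass specimen jar with a white cap, 62 mm across, 75 mm tall; loose, not to be moved; origin at the centre of its underside
Mind the look-alikes: they are no part of the job. There is more than one size of the wipe_ball; the job needs the smaller.

How it is judged:
On the way, in this order (a step that is already met when the one before it is completed fails the run):
1. both pieces of rubbish lie in the bin, let go (x of offcut in the frame of bin between -0.068 and 0.068 m and y of offcut in the frame of bin between -0.063 and 0.063 m and z of each of offcut, wipe_ball in the frame of bin below 0.07 m and contact force between the fingers and offcut below 0.05 N and x of wipe_ball in the frame of bin between -0.068 and 0.068 m and y of wipe_ball in the frame of bin between -0.063 and 0.063 m and contact force between the fingers and wipe_ball below 0.05 N), for 0.2 s.
2. the panel is down and the fastener is in line with its slot (value of joint panel below 0.09 rad and value of joint stud between -0.25 and 0.25 rad), for 0.1 s.
At the end, for the whole second after the job is handed in: the panel is within 0.010 rad (2 mm at its edge) of fully home, pressed by the gripper (more than 2 N; the seal lifts it if let go); the fastener is within 0.25 rad of the slot direction, not locked; both pieces lie in the bin; nothing else on the bench has moved more than 30 mm or fallen over (all of step 1 and value of joint panel below 0.01 rad and contact force between the fingers and unit above 2 N and value of joint stud between -0.25 and 0.25 rad); the arm keeps its last pose, push and grip.
It fails at once if a dropper bottle moved more than 30 mm or knocked over (distance of any of dropper1, dropper2 from where it was at the start of the episode above 0.03 m or angle between any of dropper1, dropper2's own z axis and vertical above 0.5 rad).
It fails at once if the wash bottle moved more than 30 mm or knocked over (distance of wash_bottle from where it was at the start of the episode above 0.03 m or angle between wash_bottle's own z axis and vertical above 0.5 rad).
It fails at once if the beaker moved more than 30 mm or knocked over (distance of beaker from where it was at the start of the episode above 0.03 m or angle between beaker's own z axis and vertical above 0.5 rad).
It fails at once if the carton moved more than 30 mm or knocked over (distance of carton from where it was at the start of the episode above 0.03 m or angle between carton's own z axis and vertical above 0.5 rad).
It fails at once if the jar moved more than 30 mm or knocked over (distance of jar from where it was at the start of the episode above 0.03 m or angle between jar's own z axis and vertical above 0.5 rad).
It also fails if it takes over 72 s, if anything falls off the work surface, if the arm or the gripper's body presses on something with over 40 N, if the wrist force passes 120 N, or if a joint passes its speed limit or range.

## Working session

There is one attempt and no reset: what is moved stays moved. The work goes in short steps, Python scripts to look and compute and a shell command to move; the robot and the scene stay as the last step left them, time stands still between calls to the robot, and variables do not carry over. Pictures are saved under pics/ and viewed, at most 10 in all, crops included, and the job is handed in when it is done.

```bash
ls; mkdir -p pics; python3 - <<'E'
from workcell import sensors,cams
import cv2,numpy as np
s=sensors.observe();print({k:np.round(v,3) for k,v in s.items()})
for n in("scene","side"):
    c=cams.calibration(n);print(n,c)
    cv2.imwrite(f"pics/{n}0.png",cams.read_camera(n))
print(cams.calibration("wrist"))
E
```

```text
pics
{'time': np.float64(0.0), 'joint_positions': array([-1.017,  0.502, -0.427,  1.551,  0.221,  1.138, -0.21 ]), 'qd': array([-0.001, -0.   ,  0.   ,  0.002,  0.001,  0.001,  0.001]), 'effort': array([-1.0000e-03, -5.6950e+01, -5.8170e+00, -2.8095e+01,  1.1000e-02,
        1.2000e-02, -0.0000e+00]), 'ee_pos': array([0.186, 0.622, 0.23 ]), 'tcp_rot': array([-4.550e-01, -3.108e+00,  3.000e-03]), 'wrist_force': array([-0.198, -0.545, -0.59 ]), 'torque': array([0.056, 0.002, 0.005]), 'grasp_force': np.float64(0.0), 'gripper_width': np.float64(1.001)}
scene {'fov_y': 56.2717623587786, 'cx': 280.9849379204686, 'cy': 214.7042410663117, 'camera_from_world': array([[-0.83444418,  0.55105931,  0.00604533,  0.49252286],
       [-0.48039015, -0.73272103,  0.48202199,  0.17937399],
       [ 0.27005225,  0.39931633,  0.87613826, -1.14828513],
       [ 0.        ,  0.        ,  0.        ,  1.        ]])}
side {'fov_y': 49.74630907083606, 'cx': 278.8110992754211, 'cy': 208.04271936794223, 'camera_from_world': array([[-9.27190529e-01, -3.74590049e-01,  1.35089830e-04,
         4.97793421e-01],
       [ 2.00468717e-01, -4.95898264e-01,  8.44924378e-01,
        -2.34734124e-01],
       [-3.16433274e-01,  7.83432962e-01,  5.34885760e-01,
        -1.20422508e+00],
       [ 0.00000000e+00,  0.00000000e+00,  0.00000000e+00,
         1.00000000e+00]])}
{'fov_y': 58.19129979053738, 'cx': 277.4611639219377, 'cy': 211.7170275586329, 'camera_from_world': array([[ 0.28633305,  0.95812842, -0.00182378, -0.64850127],
       [-0.91162644,  0.27184931, -0.30827778,  0.04077757],
       [-0.29487391,  0.08993272,  0.95129464, -0.38113428],
       [ 0.        ,  0.        ,  0.        ,  1.        ]])}
```

View pics/scene0.png

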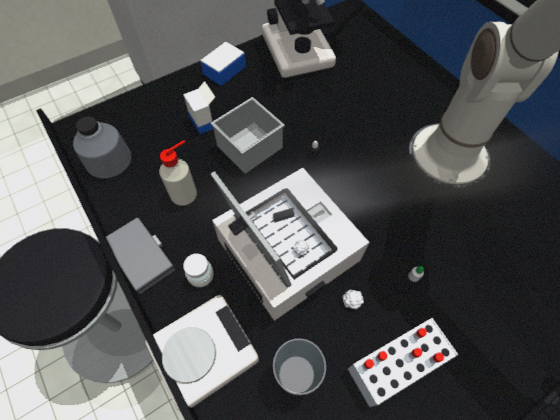

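View pics/side0.png

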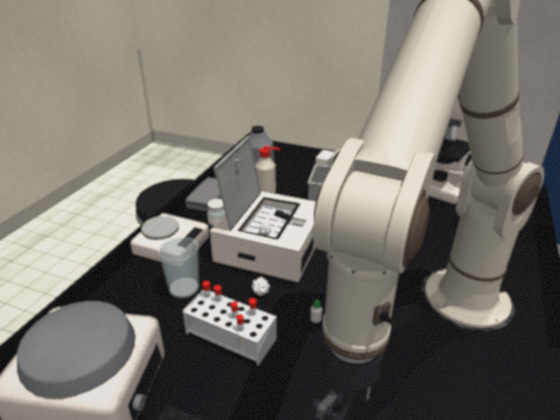

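The scene view shows the unit around (290,240) with its panel open. In the chamber are the offcut at about (284,215) and a small ball at about (300,248), with a bigger ball outside at (353,299). The bin is at (248,135), the wash bottle at (180,180), a dropper at (417,272) and the rack at (400,360). I'll zoom in to pick points accurately.

```bash
python3 - <<'E'
import cv2
im=cv2.imread("pics/scene0.png")[90:330,195:385]
im=cv2.resize(im,None,fx=2.5*1,fy=2.5,interpolation=cv2.INTER_CUBIC)
cv2.imwrite("pics/crop0.png",im)
E
```

```text
(no output)
```

View pics/crop0.png

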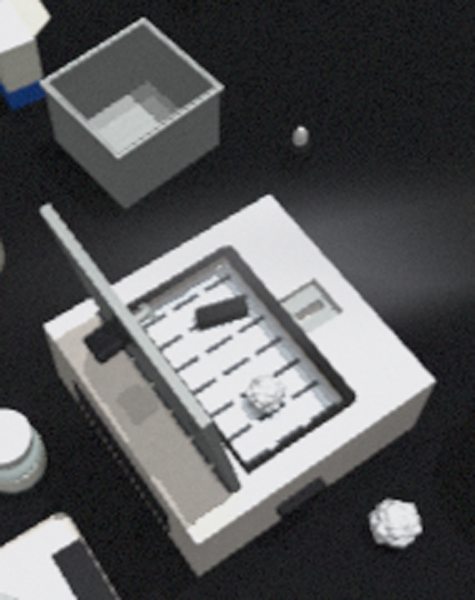

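```bash
cat > h.py <<'E'
import numpy as np
from scipy.optimize import least_squares
from scipy.spatial.transform import Rotation as R
from workcell import sensors,cams
def f(c): return 210/np.tan(np.radians(c["fov_y"])/2)
def ray(px,z,c):
    T=c["camera_from_world"];d=np.array([(px[0]-c["cx"])/f(c),-(px[1]-c["cy"])/f(c),-1])
    Rw=T[:3,:3].T;o=-Rw@T[:3,3];d=Rw@d
    return o+d*(z-o[2])/d[2]
def proj(p,c):
    T=c["camera_from_world"];q=T[:3,:3]@np.asarray(p,float)+T[:3,3]
    return np.array([c["cx"]+f(c)*q[0]/-q[2],c["cy"]-f(c)*q[1]/-q[2]])
def fit(px,loc,z,c,g):
    P=[ray(p,z,c)[:2] for p in px]
    def w(v):
        C,S=np.cos(v[2]),np.sin(v[2]);return np.array([[v[0]+C*a-S*b,v[1]+S*a+C*b] for a,b in loc])
    r=least_squares(lambda v:(w(v)-P).ravel(),g);return r.x,np.round(r.fun,4)
def tool(target,down_yaw=None):
    """shift in tool axes from current pose to world target"""
    s=sensors.observe();M=R.from_rotvec(s["tcp_rot"]).as_matrix()
    return M.T@(np.array(target)-s["ee_pos"])
E
python3 - <<'E'
from h import *
c=cams.calibration("scene");F=lambda a:[(x/2.5+195,y/2.5+90) for x,y in a]
for g in F([(270,196),(435,380),(195,543),(45,326)]):print(ray(g,.115,c).round(4))
u=fit(F([(270,196),(435,380),(195,543),(45,326)]),[(-.13,-.125),(-.13,.125),(.13,.125),(.13,-.125)],.115,c,[.6,0,0]);print("unit",u)
for g in F([(145,20),(222,88),(120,157),(42,88)]):print(ray(g,.1,c).round(4))
for n,g,z in [("off1",(197,318),.101),("off2",(247,308),.101),("offc",(221,311),.101),("ball",(266,392),.103),("bigball",(397,523),.02),("drop2",(301,130),.06),("plate",(311,305),.106),("plateslot",(310,309),.106),("ptopL",(45,208),.3)]:
    print(n,ray(F([g])[0],z,c).round(4))
for n,g,z in [("wash",(170,155),.19),("carton",(203,92),.095),("jar",(197,263),.075),("beaker",(300,350),.135),("drop1",(419,268),.062),("rackA",(434,321),.08),("rackB",(458,349),.08),("rackC",(375,400),.08),("rackD",(350,365),.08)]:print(n,ray(g,z,c).round(3))
E
```

```text
[ 0.4417 -0.1266  0.115 ]
[0.4333 0.1201 0.115 ]
[0.6939 0.1258 0.115 ]
[ 0.6997 -0.1203  0.115 ]
unit (array([ 5.67156954e-01, -2.60665390e-04,  2.58524668e-02]), array([-0.0013, -0.0019,  0.0006,  0.0013, -0.    ,  0.0022,  0.0006,
       -0.0015]))
[ 0.4138 -0.4123  0.1   ]
[ 0.3964 -0.2808  0.1   ]
[ 0.5369 -0.2608  0.1   ]
[ 0.5598 -0.3875  0.1   ]
off1 [ 0.5738 -0.0569  0.101 ]
off2 [ 0.5281 -0.0399  0.101 ]
offc [ 0.5506 -0.0507  0.101 ]
ball [0.5635 0.0423 0.103 ]
bigball [0.5128 0.1908 0.02  ]
drop2 [ 0.3365 -0.2116  0.06  ]
plate [ 0.4773 -0.0072  0.106 ]
plateslot [ 0.4807 -0.0042  0.106 ]
ptopL [ 0.6756 -0.1084  0.3   ]
wash [ 0.71  -0.283  0.19 ]
carton [ 0.52  -0.515  0.095]
jar [ 0.778 -0.065  0.075]
beaker [0.699 0.228 0.135]
drop1 [0.354 0.222 0.062]
rackA [0.42 0.33 0.08]
rackB [0.419 0.399 0.08 ]
rackC [0.623 0.378 0.08 ]
rackD [0.623 0.301 0.08 ]
```

```bash
R='[-0.542,-0.538,0,0,0,0.065,0.5]'; python3 -m pendant '[[-0.542,-0.538,0,0,0,0.065,0.5],[-0.542,-0.538,0,0,0,0.065,0.5],[-0.542,-0.538,0,0,0,0.065,0.5],[-0.542,-0.538,0,0,0,0.065,0.5],[-0.542,-0.538,0,0,0,0.065,0.5],[-0.542,-0.538,0,0,0,0.065,0.5],[-0.542,-0.538,0,0,0,0.065,0.5],[-0.542,-0.538,0,0,0,0.065,0.5],[-0.542,-0.538,0,0,0,0.065,0.5],[-0.542,-0.538,0,0,0,0.065,0.5],[-0.542,-0.538,0,0,0,0.065,0.5],[-0.542,-0.538,0,0,0,0.065,0.5],[-0.542,-0.538,0,0,0,0.065,0.5],[-0.542,-0.538,0,0,0,0.065,0.5],[-0.542,-0.538,0,0,0,0.065,0.5],[-0.542,-0.538,0,0,0,0.065,0.5],[-0.542,-0.538,0,0,0,0.065,0.5],[-0.542,-0.538,0,0,0,0.065,0.5]]' 20
python3 - <<'E'
from h import *
import cv2
c=cams.calibration("wrist");s=sensors.observe();print(s["ee_pos"],s["tcp_rot"],s["joint_positions"].round(2))
np.save("w1.npy",c["camera_from_world"]);cv2.imwrite("pics/w1.png",cams.read_camera("wrist"))
print([proj(p,c).round(0) for p in [(.5506,-.0495,.101),(.5635,.0423,.101),(.482,-.0025,.106)]])
E
```

```text
time: 1.9
ee_pos: [0.5506, -0.0469, 0.2307]
tcp_rot: [-0.555, -3.09, -0.001]
wrist_force: [0.8, 0.4, -0.2]
gripper_width: 0.502
grasp_force: 0.0
[ 0.55064126 -0.04692924  0.23071629] [-5.54844837e-01 -3.09047520e+00 -1.13123676e-03] [ 0.05  0.3  -0.01  1.81  0.    1.04  1.25]
[array([275., 201.]), array([397., 175.]), array([304.,  89.])]
```

View pics/w1.png

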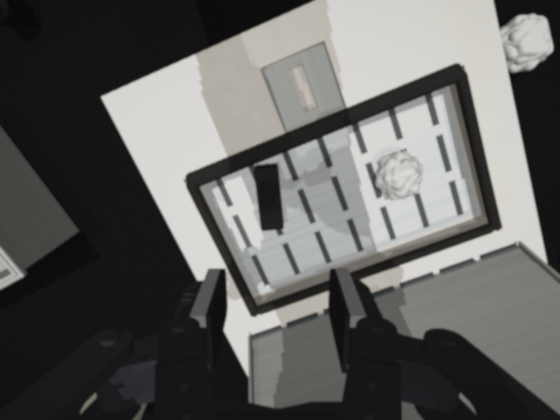

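The wrist view shows the offcut from (266,165) to (272,229) and the ball at (400,175). The slot is at (302,87). All are within a few pixels of the prediction.

```bash
python3 - <<'E'
from h import *
c=cams.calibration("wrist")
a,b=ray((267,165),.1,c),ray((271,229),.1,c);print(a,b,np.linalg.norm(a-b),np.degrees(np.arctan2(*(a-b)[[1,0]])))
m=(a+b)/2;print("off",m,"ball",ray((400,176),.103,c),"slot",ray((302,87),.106,c))
M=R.from_rotvec(sensors.observe()["tcp_rot"]).as_matrix();print(M.round(3))
m[2]=.0885;print(tool(m))
d=M.T@(a-b);print("long axis in tool",d/np.linalg.norm(d))
E
```

```text
[ 0.52306758 -0.04452746  0.1       ] [ 0.57106957 -0.05937456  0.1       ] 0.050245674974781225 162.8130791915184
off [ 0.54706857 -0.05195101  0.1       ] ball [0.56396678 0.0444365  0.103     ] slot [ 0.48042182 -0.00293385  0.106     ]
[[-0.938  0.346 -0.001]
 [ 0.346  0.938  0.001]
 [ 0.002  0.001 -1.   ]]
[ 0.00101319 -0.00684397  0.14237023]
long axis in tool [ 0.99856051 -0.05361392  0.00156427]
```

```bash
python3 -m pendant '[[0.001,-0.006,0.05,0,0,-0.04,0.5],[0.001,-0.006,0.09,0,0,-0.04,0.5],[0.001,-0.006,0.12,0,0,-0.04,0.5],[0.001,-0.006,0.135,0,0,-0.04,0.5],[0.001,-0.006,0.141,0,0,-0.04,0.5],[0.001,-0.006,0.141,0,0,-0.04,0.5],[0.001,-0.006,0.141,0,0,-0.04,0],[0.001,-0.006,0.141,0,0,-0.04,0],[0.001,-0.006,0.141,0,0,-0.04,0],[0.001,-0.006,0.141,0,0,-0.04,0],[0.001,-0.006,0.141,0,0,-0.04,0],[0.001,-0.006,0.141,0,0,-0.04,0]]' 25
```

```text
time: 3.15
ee_pos: [0.5495, -0.0531, 0.0918]
tcp_rot: [0.493, 3.1, 0.001]
wrist_force: [-1.1, 0.6, 6.6]
gripper_width: 0.199
grasp_force: 26.6
```

```bash
python3 -m pendant '[[0,0,-0.05,0,0,0,0],[0,0,-0.09,0,0,0,0],[0,-0.02,-0.11,0,0,0,0],[-0.005,-0.07,-0.11,0,0,0,0],[-0.01,-0.12,-0.11,0,0,0,0],[-0.012,-0.17,-0.11,0,0,0,0],[-0.015,-0.22,-0.11,0,0,0,0],[-0.018,-0.26,-0.11,0,0,0,0],[-0.018,-0.29,-0.09,0,0,0,0],[-0.018,-0.29,-0.05,0,0,0,0],[-0.018,-0.29,-0.01,0,0,0,0],[-0.018,-0.29,0,0,0,0,0],[-0.018,-0.29,0,0,0,0,0]]'; python3 -c "
from workcell import sensors,cams
import cv2;cv2.imwrite('pics/s2.png',cv2.resize(cams.read_camera('scene')[80:260,180:420],None,fx=3,fy=3))"
```

```text
time: 4.45
ee_pos: [0.4741, -0.3337, 0.0889]
tcp_rot: [-0.493, -3.099, -0.003]
wrist_force: [0.0, -0.1, 0.3]
gripper_width: 0.2
grasp_force: 25.8
```

View pics/s2.png

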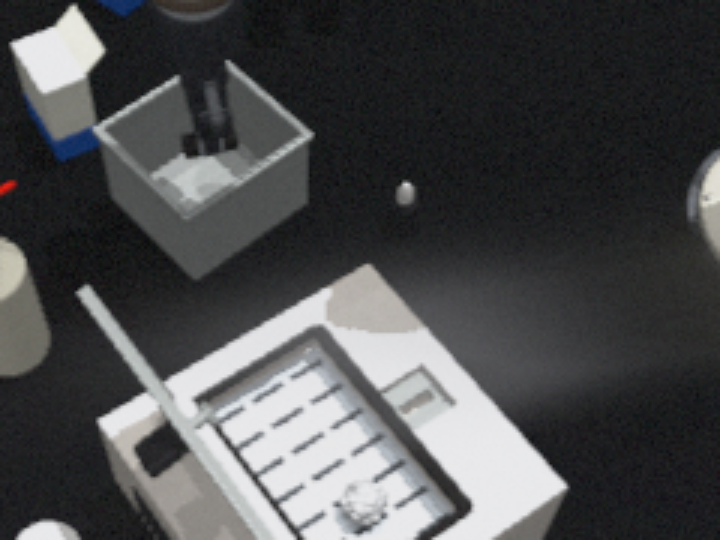

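The offcut is between the fingers inside the bin, at about (210,145) in the crop. I'll release it, then go for the ball.

```bash
python3 -m pendant '[[-0.018,0,0,0,0,0,0.7],[0,0,0,0,0,0,0.7],[0,0,0,0,0,0,0.7],[0,0,-0.05,0,0,0,0.7],[0,0,-0.1,0,0,0,0.7],[0,0.04,-0.12,0,0,0,0.7],[0.01,0.09,-0.12,0,0,0,0.7],[0.015,0.14,-0.12,0,0,0,0.7],[0.02,0.19,-0.12,0,0,0,0.7],[0.025,0.24,-0.12,0,0,0,0.7],[0.03,0.29,-0.12,0,0,0,0.7],[0.0315,0.34,-0.12,0,0,0,0.7],[0.0315,0.386,-0.12,0,0,0,0.7],[0.0315,0.386,-0.12,0,0,0,0.7]]'; python3 - <<'E'
from h import *
import cv2
c=cams.calibration("wrist");cv2.imwrite("pics/w2.png",cams.read_camera("wrist"))
print(proj((.5638,.0435,.103),c),tool((.5638,.0435,.089)))
E
```

```text
time: 5.9
ee_pos: [0.5676, 0.0521, 0.2127]
tcp_rot: [0.475, 3.101, 0.009]
wrist_force: [-0.4, 0.9, 0.2]
gripper_width: 0.697
grasp_force: 0.0
[263.82342003 205.68901827] [ 0.00199843 -0.00506509  0.12329466]
```

View pics/w2.png

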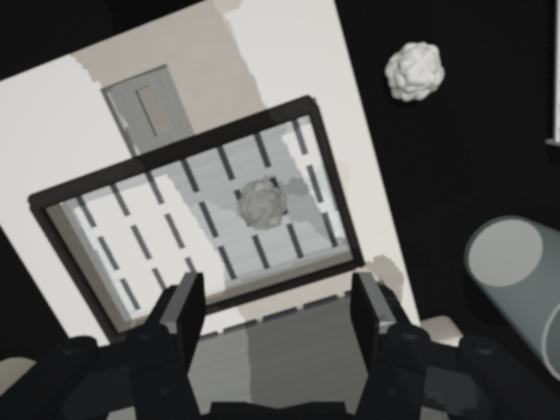

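The ball is at (263,203), as predicted, and the fingers straddle it.

```bash
python3 -m pendant '[[0.001,-0.003,0.05,0,0,0,0.7],[0.001,-0.004,0.09,0,0,0,0.7],[0.001,-0.004,0.11,0,0,0,0.7],[0.001,-0.004,0.119,0,0,0,0.7],[0.001,-0.004,0.119,0,0,0,0.7],[0.001,-0.004,0.119,0,0,0,0],[0.001,-0.004,0.119,0,0,0,0],[0.001,-0.004,0.119,0,0,0,0],[0.001,-0.004,0.119,0,0,0,0],[0.001,-0.004,0.119,0,0,0,0],[0.001,-0.004,0.119,0,0,0,0],[0.001,-0.004,0.08,0,0,0,0],[0.001,-0.004,0.04,0,0,0,0],[0.001,-0.004,0,0,0,0,0],[0.001,-0.004,0,0,0,0,0]]'
```

```text
time: 7.45
ee_pos: [0.5675, 0.039, 0.2174]
tcp_rot: [0.492, 3.091, 0.005]
wrist_force: [1.6, 0.0, 0.7]
gripper_width: 0.411
grasp_force: 25.3
```

```bash
python3 -m pendant '[[0,-0.04,0,0,0,0,0],[-0.005,-0.09,0,0,0,0,0],[-0.01,-0.14,0,0,0,0,0],[-0.015,-0.19,0,0,0,0,0],[-0.02,-0.24,0,0,0,0,0],[-0.025,-0.29,0,0,0,0,0],[-0.03,-0.34,0,0,0,0,0],[-0.031,-0.378,0,0,0,0,0],[-0.031,-0.378,0.04,0,0,0,0],[-0.031,-0.378,0.08,0,0,0,0],[-0.031,-0.378,0.12,0,0,0,0],[-0.031,-0.378,0.12,0,0,0,0],[-0.031,-0.378,0.12,0,0,0,0],[-0.031,-0.378,0.12,0,0,0,0.7],[-0.031,-0.378,0.12,0,0,0,0.7],[-0.031,-0.378,0.12,0,0,0,0.7],[-0.031,-0.378,0.08,0,0,0,0.7],[-0.031,-0.378,0.04,0,0,0,0.7],[-0.031,-0.378,0.0,0,0,0,0.7],[-0.031,-0.378,0.0,0,0,0,0.7]]'; python3 - <<'E'
from h import *
import cv2
cv2.imwrite("pics/w3.png",np.hstack([cv2.resize(cams.read_camera("wrist"),(400,300)),cv2.resize(cams.read_camera("scene"),(400,300))]))
E
```

```text
time: 9.45
ee_pos: [0.479, -0.333, 0.2178]
tcp_rot: [0.492, 3.091, -0.008]
wrist_force: [0.8, -0.6, 0.6]
gripper_width: 0.699
grasp_force: 0.0
```

View pics/w3.png

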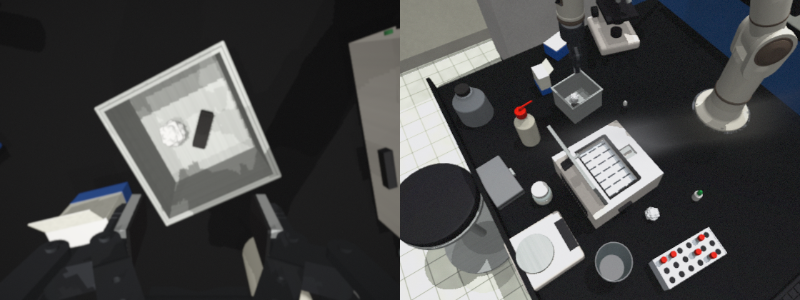

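Both pieces lie in the bin, at wrist pane (173,132) and (203,128), and the bystanders haven't moved. Next I go over the panel with the fingers shut, descend behind it and push it forward.

```bash
python3 -m pendant '[[0,0,-0.05,0,0,0,0.7],[0,0,-0.1,0,0,0,0],[0,0,-0.15,0,0,0,0],[-0.01,0.04,-0.152,0,0,0,0],[-0.02,0.09,-0.152,0,0,0,0],[-0.03,0.14,-0.152,0,0,0,0],[-0.04,0.19,-0.152,0,0,0,0],[-0.055,0.235,-0.152,0,0,0,0],[-0.065,0.28,-0.152,0,0,0,0],[-0.075,0.325,-0.152,0,0,0,0],[-0.085,0.37,-0.152,0,0,0,0],[-0.095,0.415,-0.152,0,0,0,0],[-0.106,0.453,-0.152,0,0,0,0],[-0.106,0.453,-0.152,0,0,0,0],[-0.106,0.453,-0.152,0,0,0,0]]'; python3 - <<'E'
from h import *
s=sensors.observe();print(s["joint_positions"].round(2),tool((.72,.065,.275)),tool((.59,.065,.275)))
E
```

```text
time: 11.05
ee_pos: [0.716, 0.0687, 0.3595]
tcp_rot: [-0.489, -3.099, 0.002]
wrist_force: [0.7, -0.5, 0.2]
gripper_width: 0.001
grasp_force: 0.0
[-0.09  0.53 -0.06  1.18  0.03  1.44  1.1 ] [-0.0052319  -0.00216509  0.08450767] [ 0.11844441 -0.0422137   0.08503563]
```

```bash
python3 -m pendant '[[-0.005,-0.002,0.04,0,0,0,0],[-0.005,-0.002,0.08,0,0,0,0],[-0.005,-0.002,0.084,0,0,0,0],[0.015,-0.01,0.084,0,0,0,0],[0.03,-0.015,0.084,0,0,0,0],[0.045,-0.018,0.084,0,0,0,0],[0.06,-0.022,0.084,0,0,0,0],[0.075,-0.027,0.084,0,0,0,0],[0.09,-0.032,0.084,0,0,0,0],[0.105,-0.037,0.084,0,0,0,0],[0.118,-0.042,0.084,0,0,0,0],[0.13,-0.046,0.084,0,0,0,0],[0.13,-0.046,0.084,0,0,0,0]]'; python3 - <<'E'
from h import *
import cv2
cv2.imwrite("pics/s4.png",np.hstack([cv2.resize(cams.read_camera("side")[100:320,150:400],(400,352)),cv2.resize(cams.read_camera("scene")[100:340,160:420],(400,369))[:352]]))
E
```

```text
time: 12.35
ee_pos: [0.5781, 0.0628, 0.2804]
tcp_rot: [0.496, 3.1, 0.0]
wrist_force: [0.4, 1.0, 0.1]
gripper_width: 0.003
grasp_force: 0.0
```

View pics/s4.png

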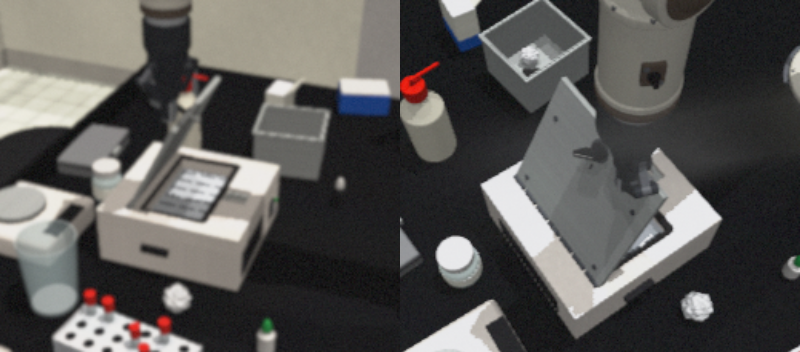

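The panel has tipped to about 60° and is sinking; the wing shows at right pane (590,152), roughly crosswise. I'll retreat upward and wait for it to close.

```bash
python3 -m pendant '[[0,0,-0.04,0,0,0,0],[0,0,-0.04,0,0,0,0],[0,0,-0.04,0,0,0,0],[0,0,-0.04,0,0,0,0],[0,0,-0.04,0,0,0,0.4],[0.01,-0.03,-0.04,0,0,0,0.4],[0.026,-0.075,-0.03,0,0,0,0.4],[0.026,-0.075,-0.03,0,0,0,0.4],[0.026,-0.075,-0.03,0,0,0,0.4],[0.026,-0.075,-0.03,0,0,0,0.4],[0.026,-0.075,-0.03,0,0,0,0.4],[0.026,-0.075,-0.03,0,0,0,0.4],[0.026,-0.075,-0.03,0,0,0,0.4],[0.026,-0.075,-0.03,0,0,0,0.4],[0.026,-0.075,-0.03,0,0,0,0.4],[0.026,-0.075,-0.03,0,0,0,0.4],[0.026,-0.075,-0.03,0,0,0,0.4],[0.026,-0.075,-0.03,0,0,0,0.4],[0.026,-0.075,-0.03,0,0,0,0.4],[0.026,-0.075,-0.03,0,0,0,0.4]]'; python3 - <<'E'
from h import *
import cv2
c=cams.calibration("wrist");im=cams.read_camera("wrist")
print(proj((.482,-.003,.148),c),proj((.453,-.003,.13),c))
cv2.imwrite("pics/w5.png",im)
E
```

```text
time: 14.45
ee_pos: [0.5308, 0.0007, 0.3083]
tcp_rot: [0.494, 3.102, 0.0]
wrist_force: [0.5, -0.1, -0.3]
gripper_width: 0.4
grasp_force: 0.0
[254.48736993 134.19347877] [244.11242314  97.44903634]
```

View pics/w5.png

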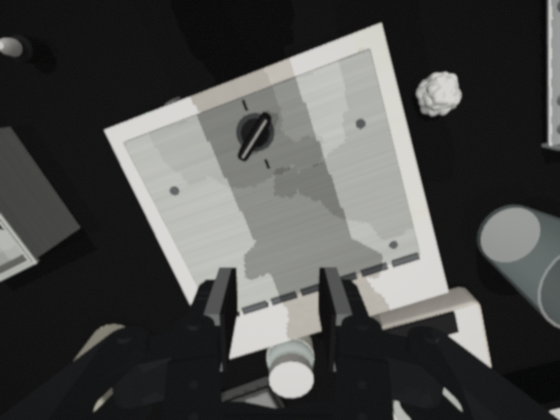

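The panel is down. The wing runs from (242,158) to (268,116), centred near (255,137), and the slot marks are at (245,104) and (267,163).

```bash
python3 - <<'E'
from h import *
c=cams.calibration("wrist")
a,b=ray((242,158),.157,c),ray((268,116),.157,c);d=a-b
m1,m2=ray((245,104),.130,c),ray((267,163),.127,c)
print(a,b,np.linalg.norm(d),(a+b)/2,"wing heading",np.arctan2(d[1],d[0]),"marks",m1,m2,np.arctan2(*(m2-m1)[[1,0]]))
M=R.from_rotvec(sensors.observe()["tcp_rot"]).as_matrix();print("ytool heading",np.arctan2(M[1,1],M[0,1]))
print(tool((.483,-.002,.136)),sensors.observe()["joint_positions"].round(2))
E
```

```text
[ 0.49558127 -0.0175384   0.157     ] [0.4715366 0.0120454 0.157    ] 0.03812279517225392 [ 0.48355893 -0.0027465   0.157     ] wing heading -0.8883203508817266 marks [ 0.45807508 -0.00403356  0.13      ] [ 0.51050527 -0.00267729  0.127     ] 0.025862243858176613
ytool heading 1.2549941153979907
[ 0.04457198 -0.0174328   0.17229935] [-0.    0.19 -0.05  1.77  0.01  1.19  1.19]
```

```bash
python3 -m pendant '[[0.02,-0.008,0.03,0,0,0.15,0.4],[0.044,-0.018,0.06,0,0,0.3,0.4],[0.044,-0.018,0.09,0,0,0.45,0.4],[0.044,-0.018,0.12,0,0,0.572,0.4],[0.044,-0.018,0.13,0,0,0.572,0.4],[0.044,-0.018,0.14,0,0,0.572,0.4],[0.044,-0.018,0.15,0,0,0.572,0.4],[0.044,-0.018,0.16,0,0,0.572,0.4],[0.044,-0.018,0.168,0,0,0.572,0.4],[0.044,-0.018,0.168,0,0,0.572,0.4]]' 30; python3 - <<'E'
from h import *
import cv2
c=cams.calibration("wrist");im=cams.read_camera("wrist")
cv2.imwrite("pics/w6.png",im)
print(sensors.observe()["wrist_force"],sensors.observe()["ee_pos"])
E
```

```text
time: 15.5
ee_pos: [0.4828, -0.0027, 0.1394]
tcp_rot: [-1.348, -2.836, 0.001]
wrist_force: [0.1, -0.6, -0.6]
gripper_width: 0.4
grasp_force: 0.0
[0.68443552 0.40497157 0.83654911] [ 0.48310738 -0.0027331   0.13996456]
```

No contact on the way down. Closing on the wing now.

```bash
python3 -m pendant '[[0,0,0,0,0,0,0],[0,0,0,0,0,0,0],[0,0,0,0,0,0,0],[0,0,0,0,0,0,0],[0,0,0,0,0,0,0]]' 30
```

```text
time: 16.05
ee_pos: [0.4833, -0.003, 0.1407]
tcp_rot: [1.349, 2.837, -0.0]
wrist_force: [-1.3, -1.5, 4.8]
gripper_width: 0.102
grasp_force: 30.8
```

```bash
python3 -m pendant '[[0,0,0,0,0,-0.15,0],[0,0,0,0,0,-0.3,0],[0,0,0,0,0,-0.45,0],[0,0,0,0,0,-0.6,0],[0,0,0,0,0,-0.75,0],[0,0,0,0,0,-0.9,0],[0,0,0,0,0,-0.914,0],[0,0,0,0,0,-0.914,0],[0,0,0.004,0,0,-0.914,0],[0,0,0.008,0,0,-0.914,0],[0,0,0.010,0,0,-0.914,0],[0,0,0.010,0,0,-0.914,0]]'; python3 - <<'E'
from h import *
s=sensors.observe();M=R.from_rotvec(s["tcp_rot"]).as_matrix();print("stud",.026+np.pi/2-np.arctan2(M[1,1],M[0,1]))
E
```

```text
time: 17.25
ee_pos: [0.4819, -0.0031, 0.1302]
tcp_rot: [0.038, -3.138, 0.001]
wrist_force: [-6.9, -2.8, 7.4]
gripper_width: 0.1
grasp_force: 30.9
stud 0.0020160464278102808
```

```bash
python3 -m pendant '[[0,0,0.002,0,0,0,0],[0,0,0.004,0,0,0,0],[0,0,0.006,0,0,0,0],[0,0,0.007,0,0,0,0],[0,0,0.007,0,0,0,0],[0,0,0.007,0,0,0,0]]'; python3 - <<'E'
from h import *
import cv2
a=cams.read_camera("wrist");b=cams.read_camera("side")
s=sensors.observe();print(s["ee_pos"],s["wrist_force"])
cv2.imwrite("pics/f.png",np.hstack([cv2.resize(a,(400,300)),cv2.resize(b[150:300,180:380],(400,300))]))
E
```

```text
time: 17.85
ee_pos: [0.4826, -0.0032, 0.1275]
tcp_rot: [0.037, -3.14, 0.003]
wrist_force: [-20.4, -4.3, 47.5]
gripper_width: 0.1
grasp_force: 37.7
[ 0.48257379 -0.00318517  0.1275659 ] [-20.63026618  -3.57364292  47.5723367 ]
```

View pics/f.png

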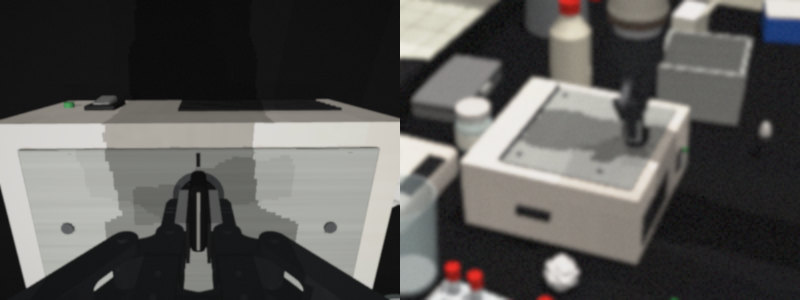

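The wing is in line with the mark (left pane, 198,160) and the panel sits flush. The force rises steeply now, so it is against its hard stop. I'll ease off to a moderate press and hand in.

```bash
python3 -m pendant '[[0,0,-0.001,0,0,0,0],[0,0,-0.002,0,0,0,0],[0,0,-0.002,0,0,0,0],[0,0,-0.002,0,0,0,0],[0,0,-0.002,0,0,0,0]]'
```

```text
time: 18.45
ee_pos: [0.4825, -0.0032, 0.1278]
tcp_rot: [0.037, -3.14, 0.002]
wrist_force: [-14.1, -2.4, 28.4]
gripper_width: 0.1
grasp_force: 34.9
```

```bash
python3 -c "
from workcell import job
print(job.finish_job())"
```

```text
the job is handed in; nothing more can be done
None
```

I handed the job in at about 18.5 s, and no verdict was printed: both pieces are in the bin, and the panel is shut, with its wing in line with the slot marks (about 0.00 rad by gripper angle) and held pressed home at about 28 N; no bystander looked moved in the pictures.

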